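# Uncap a photobooth camera and jog it under its window

## Task

Take the black dome cap off the camera's lens and stand it, dome up, in the parts tray. Then hold the green jog button fully down for six seconds in one unbroken press and let it go, so that the camera runs along its rails and stops with the whole lens showing in the window. Leave the pulley, the coin gauge and the fuse holder where they lie.

Things in the scene. Friction and masses are not known exactly. Their poses are not given: they have to be found in the camera images.
- lift: Photobooth camera lift unit laid on its back, bolted to the shelf: grey base plate 150 x 390 x 8 mm with two aluminium rails and a lead screw along its y axis. Origin at shelf level on the rails' centre line; y runs along the rails from the window end (-145 mm) to the service box end (+245 mm), x across them, z up.
- cap_center (a point): Centre (half-way up) of the loose, hollow black dome lens cap, 54 mm diameter, 44 mm high, 30 g, z up through the dome; side wall straight from the rim to 5 mm above this point. At the start it sits mouth down over the lens, 2.5 mm play, rim 88 mm above the shelf and 10 mm above the camera body, not fastened: lift 30 mm to clear the lens. Fingers fit all round, best across the rails.
- tray_in (a point): Centre of the inner floor of the dark steel parts tray, fixed to the shelf: 170 mm (its x) by 140 mm (its y) outside, 22 mm high walls 3 mm thick, floor 3 mm above the shelf, lined with light brown cork, empty.
- jog_top (a point): Centre of the top face of the green jog button, 28 mm diameter, facing up, 72 mm above the shelf when up; moves down with it. It sits in a steel bezel (42 mm diameter, top 63 mm above the shelf) on the yellow service box (110 x 62 mm, 55 mm high) at the end of the lift unit, on the rails' centre line.
- jog (a joint): Travel of the jog button in m: 0 when up, 0.006 fully down. A momentary button: it springs back when let go. About 1 N starts it moving and 4 to 5 N hold it fully down, against a hard stop. Pressed past 0.004 it runs the camera.
- camera (a joint): Travel of the camera along its rails in m: 0 at home (start), growing towards the window (-y of the lift unit), end stop 0.160. It runs one way at about 19 mm/s while the jog button is held down; on release a pawl stops and holds it within 6 mm, so it cannot be jogged back. At 0.120 (about six seconds) the lens is under the middle of the window.
- lens_front (a point): Centre of the front of the upward-looking lens, 116 mm above the shelf: black barrel 44 mm diameter, 28 mm high, on an aluminium collar 52 mm diameter, 10 mm high, on the blue camera body (64 x 68 mm, top 78 mm above the shelf). Moves with the camera.
- window_center (a point): Middle of the opening, 100 mm along the rails by 70 mm across, of the fixed white window sheet (116 by 150 mm, top 125 mm above the shelf) that stands on four posts over the rails. The lens passes 6 mm beneath the sheet; the cap would strike it.
- pulley: Bystander: loose steel drive pulley, 52 mm in diameter, 30 mm high, origin under its centre.
- gauge: Bystander: loose nickel coin tester gauge, a plate 40 x 95 x 5 mm with three dark discs, origin under its centre.
- fuse: Bystander: loose green glass fuse holder with brass ends on a black base 26 x 80 mm, 28 mm high, origin under its centre.

How it is judged:
On the way, in this order (a step that is already met when the one before it is completed fails the run):
1. the cap stands dome up in the tray, let go, the camera not yet jogged (x of cap_center in the frame of tray_in between -0.06 and 0.06 m and y of cap_center in the frame of tray_in between -0.045 and 0.045 m and z of cap_center in the frame of tray_in below 0.026 m and angle between cap_center's own z axis and vertical below 0.15 rad and contact force between the fingers and cap below 0.1 N and value of joint camera below 0.015 m), for 0.2 s.
2. the jog button is held down in one unbroken press (at least 4.4 s of it down past 4 mm) (value of joint jog above 0.004 m), for 4.4 s.
At the end, for the whole second after the job is handed in: The camera has stopped with its lens within 26 mm of the middle of the window along the rails (travel 94 to 146 mm, so that the whole lens shows), the jog button is up, and the cap stands dome up (within 0.15 rad) and at rest on the floor of the tray (value of joint camera between 0.094 and 0.146 m and velocity of joint camera below 0.002 m/s and value of joint jog below 0.001 m and x of cap_center in the frame of tray_in between -0.06 and 0.06 m and y of cap_center in the frame of tray_in between -0.045 and 0.045 m and z of cap_center in the frame of tray_in below 0.026 m and angle between cap_center's own z axis and vertical below 0.15 rad and linear speed of cap below 0.02 m/s); the robot touches nothing.
It fails at once if the pulley, the coin gauge or the fuse holder is moved more than 20 mm (distance of any of pulley, gauge, fuse from where it was at the start of the episode above 0.02 m).
It also fails if it takes over 67 s, if anything falls off the work surface, if the arm or the gripper's body presses on something with over 40 N, if the wrist force passes 120 N, or if a joint passes its speed limit or range.

## Robot

A 7-joint arm with a two-finger parallel gripper is mounted at the origin on the work surface. World frame = base frame: x ahead of the robot, y to its left, z up, the work surface at z = 0. Lengths are in m, angles in rad, forces in N, time in s.
With the tool pointing down it reaches from about 0.35 to 0.775 m from the base axis. Payload 3.1 kg.
Tool frame: the origin (TCP) lies at the centre of the arm's flange, where the gripper is bolted on; the fingertips stand env.nose_length ahead of it and the grasp point (between the pads) lies 155 mm ahead of it (env.nose_length is the distance from the TCP to the fingertips, in m); z points along the fingers, y is the line along which they close (so a half turn about z gives the same grasp; the last joint's range is limited). The gripper opens to 85 mm and grips with 20 to 120 N. Pads are 22 mm wide; open, the fingers measure 114 mm over their backs; the gripper's body (76 mm by 85 mm) begins 54 mm behind the grasp point. The pads swing forward as they close: fully open they stand 13 mm farther back than shut.
Start: joints at [1.254, 0.311, 0.014, 1.512, -0.004, 1.319, -0.027], TCP at [0.149, -0.529, 0.405] pointing down, gripper open.
Joint ranges: [-2.7, 2.7], [-0.3, 1.91], [-1.27, 1.3], [0.12, 2.57], [-1.44, 4.58], [0.2, 2.03], [-3.05, 3.05]. Speed limits (rad/s): [2.79, 2.79, 3.14, 3.14, 3.14, 3.14, 3.14].

## Interface

Orientations are given as a unit quaternion [w, x, y, z].
In Python, from cell import env gives the robot as it stands.
- The arm moves only by the shell command python3 -m pendant 'ROWS'. ROWS is JSON, a list of rows, each an object of numbers: "dx", "dy", "dz": the shift along the tool's x, y, z in mm; "rx", "ry", "rz": the turn, a rotation vector about the tool's x, y, z in rad; "claw": the opening in per cent of the stroke, from 0 (shut) to 100 (fully open). In form: [{"dx": .., "dy": .., "dz": .., "rx": .., "ry": .., "rz": .., "claw": ..}, ...]. A call has 1 to 10 rows; each row shifts and turns the commanded pose from where the row before left it, along the tool's axes as they then stand; what a row does not reach is not made up. A row lasts 1/10 s, in which the tool goes at most 50 mm and 8.59 degrees, less where a joint would pass 70% of its speed; a pose out of reach is approached as far as the arm can. A call with a gripper value outside its range is refused whole. The fingers move at their own pace and stop on an object; the grip force is fixed at half the most. Time passes only in rows, so rows that do not move let the fingers close. It gives the time, the measured TCP pose, the force, the opening and the grip force at its end, in the units of the state.
- env.read_state(): the state, without advancing time (a new reading comes with each control period).
- env.snapshot(name): name is "scene" or "top"; returns the picture (420x560x3 uint8, red, green, blue); there is no depth.
- env.camera_model(name): a dict with "fx", "fy", "cx", "cy" (pixels), "R" (3x3) and "t" (3): a world point X has camera coordinates R X + t. Camera axes: x right, y down, z forward; pixel columns grow to the right and rows downward; lengths in m; the calibration is good to about 2 mm. A picture is of the moment at which its call begins. camera_model takes no time and is no camera call.
- env.job_done(): hands the job in; it is judged then, once.
Trained networks look in the newest picture that a camera, given by its name, has taken for a name from the list of things; names that differ only in an ending like _2 or _b are one class to them, and where a whole thing is asked for, a point or a joint stands for the part that bears it (a point fixed in the world has none). Each returns a list of dicts, best first, with "confidence" (0 to 1); they miss things now and then, are a little off and sometimes report something else, mostly with a low value. They report only what shows in the picture. A call takes as long as a camera call.
- env.spot_in(target, camera): "extent" ([left, top, right, bottom] as shares, 0 to 1, of the picture: columns of its width, rows of its height, round what is visible of it).
- env.mark_of(target, camera): "xy" ([column, row] as shares, 0 to 1, of the picture: columns of its width, rows of its height: a listed point, or the origin of a listed thing).
The state is a dict: "time": time; "q": joint angles; "joint_velocities": joint speeds; "joint_torque": joint torques, N m; "tcp_pos": TCP position; "eef_rot": TCP orientation; "ft_force": force on the tool from outside, world axes, zero at the start; "wrist_torque": the same for the moment, N m; "grip_width": finger opening in m; "finger_force": force on a finger pad.
Only numpy, scipy, OpenCV 4.12 (cv2) and the standard library are available. Lean on these libraries where they do the work, as an engineer would, in place of code of your own. Each camera call takes 0.05 s, during which the arm holds its last target. There are 200 camera calls.

## Working session

There is one attempt and no reset: what is moved stays moved. The work goes in short steps, Python scripts to look and compute and a shell command to move; the robot and the scene stay as the last step left them, time stands still between calls to the robot, and variables do not carry over. Pictures are saved under pics/ and viewed, at most 10 in all, crops included, and the job is handed in when it is done.

```bash
mkdir -p pics; cat > h.py <<'E'
import numpy as np, cv2
from cell import env
def P(n):
    m=env.camera_model(n);K=np.array([[m['fx'],0,m['cx']],[0,m['fy'],m['cy']],[0,0,1]])
    return K@np.c_[np.array(m['R']),np.array(m['t'])]
def px(xy): return np.array([xy[0]*560,xy[1]*420])
def tri(a,b):
    X=cv2.triangulatePoints(P('scene'),P('top'),np.float64(a).reshape(2,1),np.float64(b).reshape(2,1));return (X[:3]/X[3]).ravel()
def proj(n,X):
    v=P(n)@np.r_[X,1];return v[:2]/v[2]
def at_z(n,p,z):
    M=P(n);A=np.c_[M[:,0],M[:,1],-np.r_[p,1]];s=np.linalg.solve(A,-(M[:,2]*z+M[:,3]));return s[:2]
E
python3 - <<'E'
from h import *
np.set_printoptions(precision=4,suppress=True)
ims=[env.snapshot(n) for n in('scene','top')]
for n,i in zip(('scene','top'),ims): cv2.imwrite(f'pics/{n}0.png',i[:,:,::-1])
print(env.nose_length,env.read_state())
for t in ['cap_center','tray_in','jog_top','lens_front','window_center','lift','pulley','gauge','fuse']:
    r=[env.mark_of(t,n) for n in('scene','top')]
    for q,n in zip(r,('s','t')): print(t,n,[(px(d['xy']).round(1),round(d['confidence'],2)) for d in q[:2]])
    if r[0] and r[1]:
        a,b=px(r[0][0]['xy']),px(r[1][0]['xy']);X=tri(a,b);print('   ',X,'reproj',np.r_[proj('scene',X)-a,proj('top',X)-b])
E
```

```text
0.1734 {'time': 0.1, 'q': array([ 1.2543,  0.3117,  0.014 ,  1.5129, -0.0044,  1.3192, -0.0272]), 'joint_velocities': array([ 0.    , -0.0031, -0.0023, -0.0038, -0.0007, -0.0001, -0.0009]), 'joint_torque': array([  0.0005, -38.0856,   0.1464, -23.1242,   0.0123,   0.008 ,
         0.    ]), 'tcp_pos': array([ 0.1492, -0.5291,  0.4037]), 'eef_rot': array([-0.001 ,  0.9906,  0.137 , -0.0002]), 'ft_force': array([-0.2961,  0.122 ,  0.3564]), 'wrist_torque': array([-0.0273, -0.0049, -0.0321]), 'finger_force': 0.0, 'grip_width': 0.08563480825193613}
cap_center s [(array([321.1, 201.2]), 0.87)]
cap_center t [(array([248.5, 174.6]), 0.76)]
    [0.5636 0.0746 0.1113] reproj [ 0.1375 -0.0283  0.1238  0.1594]
tray_in s [(array([195.8, 347.1]), 0.76)]
tray_in t [(array([420.3, 210.1]), 0.77)]
    [ 0.501  -0.3211  0.0114] reproj [-0.3762  0.0068 -0.2834 -0.3386]
jog_top s [(array([345.8, 171.8]), 0.43)]
jog_top t [(array([190.2, 185.4]), 0.63)]
    [0.5533 0.208  0.0775] reproj [-2.2676  0.5195 -2.0965 -2.8513]
lens_front s [(array([321.8, 199.7]), 0.69)]
lens_front t [(array([249.1, 175.3]), 0.7)]
    [0.5631 0.0746 0.1157] reproj [-0.6277  0.1259 -0.5624 -0.7327]
window_center s [(array([296.9, 235.9]), 0.82)]
window_center t [(array([305.6, 169.9]), 0.92)]
    [ 0.5713 -0.045   0.1251] reproj [-0.07    0.0113 -0.0598 -0.0758]
lift s [(array([304.2, 251.8]), 0.86)]
lift t [(array([278.9, 182. ]), 0.56)]
    [ 0.5673  0.0068 -0.003 ] reproj [ 0.9759 -0.1712  0.8284  1.0364]
pulley s [(array([343.8, 136.8]), 0.86)]
pulley t [(array([108.8, 224.8]), 0.74)]
    [ 0.4649  0.4017 -0.0045] reproj [ 1.2728 -0.3495  1.304   1.6965]
gauge s [(array([215.7, 256.2]), 0.56)]
gauge t [(array([329. , 252.3]), 0.61)]
    [ 0.3993 -0.1114 -0.0067] reproj [ 1.6424 -0.1018  1.4429  1.6938]
fuse s [(array([381.6, 154.3]), 0.73)]
fuse t [(array([113.5, 176.8]), 0.96)]
    [ 0.5815  0.3991 -0.009 ] reproj [ 0.6    -0.191   0.5818  0.7804]
```

```bash
python3 - <<'E'
from h import *
a=cv2.imread('pics/top0.png')
c=cv2.resize(a[120:300,70:500],None,fx=1.85,fy=1.85,interpolation=cv2.INTER_CUBIC)
cv2.imwrite('pics/c.png',c)
E
```

```text
(no output)
```

View pics/scene0.png

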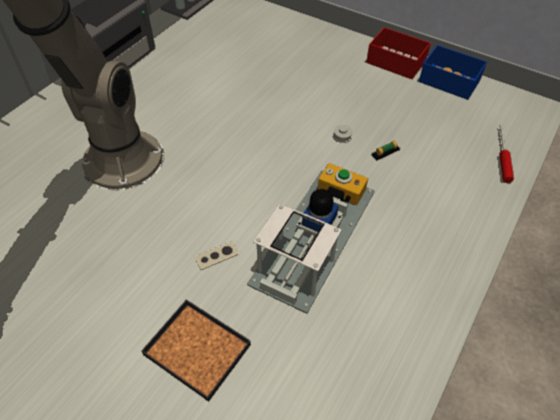

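View pics/c.png

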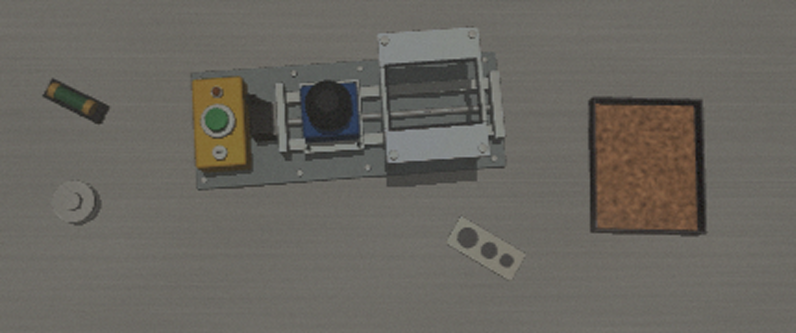

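```bash
python3 - <<'E'
from h import *
np.set_printoptions(precision=4,suppress=True)
p=[]
for n,w in(('scene',(325,160,365,190)),('top',(170,165,205,205))):
    a=cv2.imread(f'pics/{n}0.png').astype(int);b,g,r=a[...,0],a[...,1],a[...,2]
    m=(g>r+30)&(g>b+30);k=np.zeros_like(m);k[w[1]:w[3],w[0]:w[2]]=1;m&=k
    v,u=np.nonzero(m);p.append((u.mean(),v.mean()));print(n,len(u),p[-1])
X=tri(*p);print(X,proj('scene',X)-p[0],at_z('scene',p[0],.072),at_z('top',p[1],.072))
E
python3 -m pendant '[{"rz":-0.136},{"rz":-0.136},{"rz":-0.136},{"rz":-0.136},{"rz":-0.136},{"rz":-0.136},{"rz":-0.136},{"rz":-0.136},{"rz":-0.136},{"rz":-0.136}]'
```

```text
scene 74 (np.float64(343.7027027027027), np.float64(173.77027027027026))
top 92 (np.float64(186.2391304347826), np.float64(184.0108695652174))
[0.552  0.214  0.0659] [ 0.056  -0.0138] [0.554  0.2087] [0.5511 0.213 ]schema error: expected keys dx, dy, dz, rx, ry, rz, claw
```

```bash
python3 -m pendant '[{"dx":0,"dy":0,"dz":0,"rx":0,"ry":0,"rz":-0.136,"claw":100},{"dx":0,"dy":0,"dz":0,"rx":0,"ry":0,"rz":-0.136,"claw":100},{"dx":0,"dy":0,"dz":0,"rx":0,"ry":0,"rz":-0.136,"claw":100},{"dx":0,"dy":0,"dz":0,"rx":0,"ry":0,"rz":-0.136,"claw":100},{"dx":0,"dy":0,"dz":0,"rx":0,"ry":0,"rz":-0.136,"claw":100},{"dx":0,"dy":0,"dz":0,"rx":0,"ry":0,"rz":-0.136,"claw":100},{"dx":0,"dy":0,"dz":0,"rx":0,"ry":0,"rz":-0.136,"claw":100},{"dx":0,"dy":0,"dz":0,"rx":0,"ry":0,"rz":-0.136,"claw":100},{"dx":0,"dy":0,"dz":0,"rx":0,"ry":0,"rz":-0.136,"claw":100},{"dx":0,"dy":0,"dz":0,"rx":0,"ry":0,"rz":-0.136,"claw":100}]'
cat >> h.py <<'E'
from scipy.spatial.transform import Rotation as Ro
def go(X,yaw=None):
    s=env.read_state();R=Ro.from_quat(np.roll(s['eef_rot'],-1))
    np.set_printoptions(precision=4,suppress=True)
    print('t',s['time'],'tcp',s['tcp_pos'],'tooly yaw',np.arctan2(*R.as_matrix()[[1,0],1]),'tool z',R.as_matrix()[:,2],'q',s['q'])
    print('need mm',R.inv().apply(np.array(X)-s['tcp_pos'])*1000)
E
python3 -c "
from h import *
go([.5636,.0746,.40])"
```

```text
time: 2.0
tcp_pos: [0.1492, -0.5294, 0.4047]
eef_rot: [-0.0, 0.682, 0.731, -0.0]
ft_force: [-0.5, 0.6, -0.1]
grip_width: 0.0854
finger_force: 0.0
t 2.0 tcp [ 0.1492 -0.5294  0.4047] tooly yaw 0.06958684999480486 tool z [-0. -0. -1.] q [ 1.4156  0.3203 -0.1995  1.5048  0.0644  1.3229  1.2798]
need mm [573.7012 455.3598   4.6813]
```

```bash
python3 -m pendant '[{"dx":29,"dy":23,"dz":0,"rx":0,"ry":0,"rz":0,"claw":100},{"dx":29,"dy":23,"dz":0,"rx":0,"ry":0,"rz":0,"claw":100},{"dx":29,"dy":23,"dz":0,"rx":0,"ry":0,"rz":0,"claw":100},{"dx":29,"dy":23,"dz":0,"rx":0,"ry":0,"rz":0,"claw":100},{"dx":29,"dy":23,"dz":0,"rx":0,"ry":0,"rz":0,"claw":100},{"dx":29,"dy":23,"dz":0,"rx":0,"ry":0,"rz":0,"claw":100},{"dx":29,"dy":23,"dz":0,"rx":0,"ry":0,"rz":0,"claw":100},{"dx":29,"dy":23,"dz":0,"rx":0,"ry":0,"rz":0,"claw":100},{"dx":29,"dy":23,"dz":0,"rx":0,"ry":0,"rz":0,"claw":100},{"dx":29,"dy":23,"dz":0,"rx":0,"ry":0,"rz":0,"claw":100}]'
python3 -m pendant '[{"dx":29,"dy":23,"dz":0,"rx":0,"ry":0,"rz":0,"claw":100},{"dx":29,"dy":23,"dz":0,"rx":0,"ry":0,"rz":0,"claw":100},{"dx":29,"dy":23,"dz":0,"rx":0,"ry":0,"rz":0,"claw":100},{"dx":29,"dy":23,"dz":0,"rx":0,"ry":0,"rz":0,"claw":100},{"dx":29,"dy":23,"dz":0,"rx":0,"ry":0,"rz":0,"claw":100},{"dx":29,"dy":23,"dz":0,"rx":0,"ry":0,"rz":0,"claw":100},{"dx":29,"dy":23,"dz":0,"rx":0,"ry":0,"rz":0,"claw":100},{"dx":29,"dy":23,"dz":0,"rx":0,"ry":0,"rz":0,"claw":100},{"dx":25,"dy":20,"dz":0,"rx":0,"ry":0,"rz":0,"claw":100},{"dx":0,"dy":0,"dz":0,"rx":0,"ry":0,"rz":0,"claw":100}]'
python3 -c "
from h import *
go([.5636,.0746,.264])"
```

```text
time: 3.0
tcp_pos: [0.3608, -0.2239, 0.405]
eef_rot: [0.0, 0.684, 0.729, -0.0]
ft_force: [0.7, -0.7, 0.6]
grip_width: 0.0857
finger_force: 0.0
time: 4.0
tcp_pos: [0.5484, 0.0494, 0.4047]
eef_rot: [-0.001, 0.681, 0.732, 0.002]
ft_force: [0.6, 1.2, 0.6]
grip_width: 0.0856
finger_force: 0.0
t 4.0 tcp [0.5484 0.0494 0.4047] tooly yaw 0.07189417366463408 tool z [ 0.0011  0.0051 -1.    ] q [ 0.3896  0.3925 -0.7037  1.4901  0.2517  1.3502 -0.2591]
need mm [ 23.358  16.809 140.803]
```

```bash
python3 -m pendant '[{"dx":12,"dy":8,"dz":20,"rx":0,"ry":0,"rz":0,"claw":100},{"dx":11,"dy":8,"dz":25,"rx":0,"ry":0,"rz":0,"claw":100},{"dx":0,"dy":0,"dz":10,"rx":0,"ry":0,"rz":0,"claw":100},{"dx":0,"dy":0,"dz":0,"rx":0,"ry":0,"rz":0,"claw":100},{"dx":0,"dy":0,"dz":0,"rx":0,"ry":0,"rz":0,"claw":100}]'
python3 - <<'E'
from h import *
go([.5636,.0746,.264])
cv2.imwrite('pics/s1.png',cv2.resize(env.snapshot('scene')[120:260,240:420,::-1],None,fx=4,fy=4,interpolation=cv2.INTER_CUBIC))
env.snapshot('top')
r=[env.mark_of('cap_center',n) for n in('scene','top')]
print(r)
if r[0] and r[1]: print(tri(px(r[0][0]['xy']),px(r[1][0]['xy'])))
E
```

```text
time: 4.5
tcp_pos: [0.5619, 0.067, 0.3503]
eef_rot: [0.001, 0.685, 0.729, -0.0]
ft_force: [0.3, 0.1, 0.5]
grip_width: 0.0852
finger_force: 0.0
t 4.5 tcp [0.5619 0.067  0.3503] tooly yaw 0.062419803837502674 tool z [ 0.0005 -0.001  -1.    ] q [ 0.3334  0.4625 -0.6843  1.5346  0.3027  1.2522 -0.3322]
need mm [ 7.5452  2.1576 86.3206]
[[{'xy': [0.5723, 0.4845], 'confidence': 0.73}], []]
```

View pics/s1.png

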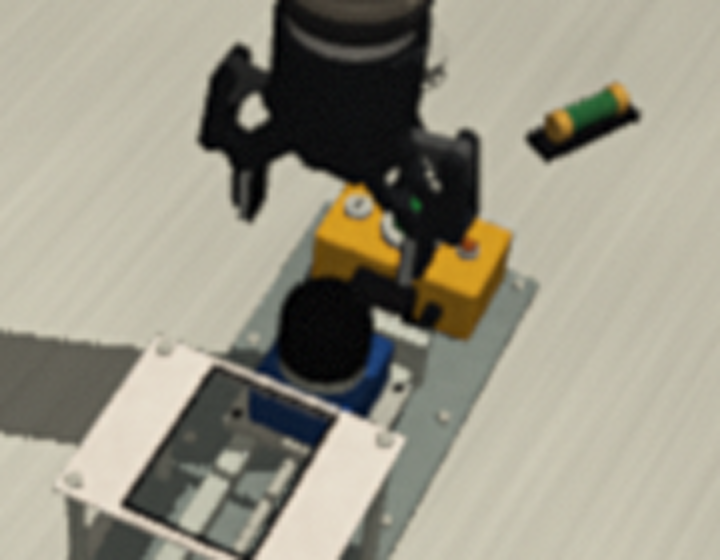

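The open gripper straddles the cap line: fingers at crop (247,200) and (410,270), cap at (325,335), so full-picture (321,204). Going down.

```bash
python3 -m pendant '[{"dx":4,"dy":1,"dz":15,"rx":0,"ry":0,"rz":0,"claw":100},{"dx":3,"dy":1,"dz":20,"rx":0,"ry":0,"rz":0,"claw":100},{"dx":0,"dy":0,"dz":20,"rx":0,"ry":0,"rz":0,"claw":100},{"dx":0,"dy":0,"dz":15,"rx":0,"ry":0,"rz":0,"claw":100},{"dx":0,"dy":0,"dz":10,"rx":0,"ry":0,"rz":0,"claw":100},{"dx":0,"dy":0,"dz":6,"rx":0,"ry":0,"rz":0,"claw":100},{"dx":0,"dy":0,"dz":0,"rx":0,"ry":0,"rz":0,"claw":100},{"dx":0,"dy":0,"dz":0,"rx":0,"ry":0,"rz":0,"claw":100}]'
python3 -c "
from h import *
go([.5636,.0746,.264])"
```

```text
time: 5.5
tcp_pos: [0.5637, 0.0756, 0.2642]
eef_rot: [0.0, 0.684, 0.729, 0.0]
ft_force: [-0.2, 0.4, 0.4]
grip_width: 0.0858
finger_force: 0.0
t 5.5 tcp [0.5637 0.0756 0.2642] tooly yaw 0.06412340248476964 tool z [ 0.0011  0.0003 -1.    ] q [ 0.2947  0.5502 -0.6506  1.6364  0.3674  1.0793 -0.3961]
need mm [-0.9806 -0.1408  0.1756]
```

```bash
python3 -m pendant '[{"dx":-1,"dy":0,"dz":3,"rx":0,"ry":0,"rz":0,"claw":60},{"dx":0,"dy":0,"dz":0,"rx":0,"ry":0,"rz":0,"claw":40},{"dx":0,"dy":0,"dz":0,"rx":0,"ry":0,"rz":0,"claw":40},{"dx":0,"dy":0,"dz":0,"rx":0,"ry":0,"rz":0,"claw":40},{"dx":0,"dy":0,"dz":0,"rx":0,"ry":0,"rz":0,"claw":40},{"dx":0,"dy":0,"dz":0,"rx":0,"ry":0,"rz":0,"claw":40},{"dx":0,"dy":0,"dz":0,"rx":0,"ry":0,"rz":0,"claw":40},{"dx":0,"dy":0,"dz":0,"rx":0,"ry":0,"rz":0,"claw":40}]'
```

```text
time: 6.3
tcp_pos: [0.5624, 0.0744, 0.2614]
eef_rot: [-0.001, 0.684, 0.729, -0.002]
ft_force: [-4.6, -1.2, 5.8]
grip_width: 0.0517
finger_force: 62.5
```

```bash
python3 -m pendant '[{"dx":0,"dy":0,"dz":-8,"rx":0,"ry":0,"rz":0,"claw":40},{"dx":0,"dy":0,"dz":-12,"rx":0,"ry":0,"rz":0,"claw":40},{"dx":0,"dy":0,"dz":-15,"rx":0,"ry":0,"rz":0,"claw":40},{"dx":0,"dy":0,"dz":-20,"rx":0,"ry":0,"rz":0,"claw":40},{"dx":0,"dy":0,"dz":-25,"rx":0,"ry":0,"rz":0,"claw":40},{"dx":0,"dy":0,"dz":-25,"rx":0,"ry":0,"rz":0,"claw":40},{"dx":0,"dy":0,"dz":-20,"rx":0,"ry":0,"rz":0,"claw":40},{"dx":0,"dy":0,"dz":0,"rx":0,"ry":0,"rz":0,"claw":40}]'
python3 - <<'E'
from h import *
cv2.imwrite('pics/s2.png',cv2.resize(env.snapshot('scene')[90:230,240:420,::-1],None,fx=4,fy=4,interpolation=cv2.INTER_CUBIC))
go([.501,-.321,.38])
E
```

```text
time: 7.1
tcp_pos: [0.5648, 0.0753, 0.3904]
eef_rot: [0.003, 0.684, 0.729, 0.004]
ft_force: [0.1, 1.1, 0.1]
grip_width: 0.0518
finger_force: 63.1
t 7.15 tcp [0.5642 0.0749 0.3883] tooly yaw 0.06400688051254474 tool z [ 0.0059  0.0009 -1.    ] q [ 0.3236  0.4408 -0.6958  1.4682  0.2865  1.3297 -0.3278]
need mm [-391.0274  -88.4289    7.5458]
```

View pics/s2.png

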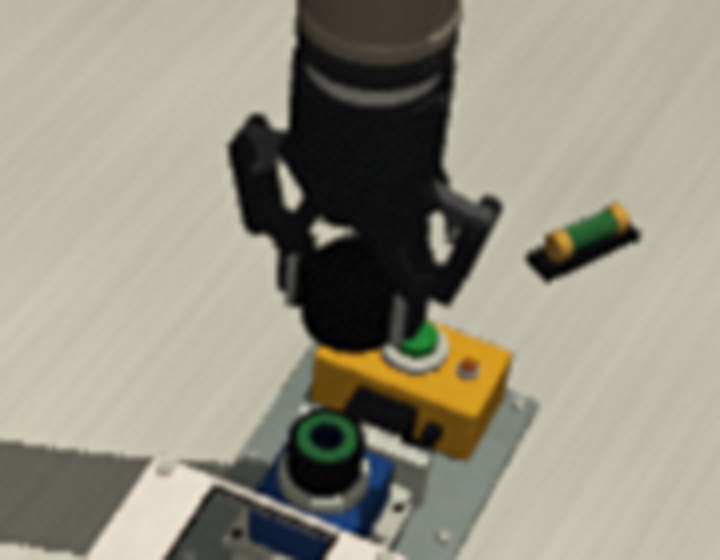

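The cap is held upright between the fingers (crop 360,290) and the lens is bare (325,440).

```bash
python3 -m pendant '[{"dx":-20,"dy":-4,"dz":0,"rx":0,"ry":0,"rz":0,"claw":40},{"dx":-37,"dy":-8,"dz":0,"rx":0,"ry":0,"rz":0,"claw":40},{"dx":-37,"dy":-8,"dz":0,"rx":0,"ry":0,"rz":0,"claw":40},{"dx":-37,"dy":-8,"dz":0,"rx":0,"ry":0,"rz":0,"claw":40},{"dx":-37,"dy":-8,"dz":0,"rx":0,"ry":0,"rz":0,"claw":40},{"dx":-37,"dy":-8,"dz":0,"rx":0,"ry":0,"rz":0,"claw":40},{"dx":-37,"dy":-8,"dz":0,"rx":0,"ry":0,"rz":0,"claw":40},{"dx":-37,"dy":-8,"dz":0,"rx":0,"ry":0,"rz":0,"claw":40},{"dx":-37,"dy":-8,"dz":0,"rx":0,"ry":0,"rz":0,"claw":40},{"dx":-37,"dy":-8,"dz":0,"rx":0,"ry":0,"rz":0,"claw":40}]'
python3 -m pendant '[{"dx":-25,"dy":-8,"dz":0,"rx":0,"ry":0,"rz":0,"claw":40},{"dx":-13,"dy":-4,"dz":20,"rx":0,"ry":0,"rz":0,"claw":40},{"dx":0,"dy":0,"dz":35,"rx":0,"ry":0,"rz":0,"claw":40},{"dx":0,"dy":0,"dz":35,"rx":0,"ry":0,"rz":0,"claw":40},{"dx":0,"dy":0,"dz":30,"rx":0,"ry":0,"rz":0,"claw":40},{"dx":0,"dy":0,"dz":20,"rx":0,"ry":0,"rz":0,"claw":40},{"dx":0,"dy":0,"dz":0,"rx":0,"ry":0,"rz":0,"claw":40},{"dx":0,"dy":0,"dz":0,"rx":0,"ry":0,"rz":0,"claw":40}]'
python3 -c "
from h import *
go([.501,-.321,.1765])"
```

```text
time: 8.15
tcp_pos: [0.5095, -0.2843, 0.3847]
eef_rot: [-0.001, 0.684, 0.729, -0.0]
ft_force: [1.1, 0.7, 0.1]
grip_width: 0.052
finger_force: 63.0
time: 8.95
tcp_pos: [0.5006, -0.3214, 0.2454]
eef_rot: [-0.0, 0.684, 0.729, 0.0]
ft_force: [0.6, 0.1, 0.1]
grip_width: 0.0516
finger_force: 63.0
t 8.95 tcp [ 0.5006 -0.3214  0.2454] tooly yaw 0.06409974428412252 tool z [-0.0006  0.0007 -1.    ] q [ 0.9078  0.5945 -0.5363  1.5799  0.3336  1.0607  0.3465]
need mm [ 0.3448  0.4542 68.8566]
```

```bash
python3 -m pendant '[{"dx":0,"dy":0,"dz":20,"rx":0,"ry":0,"rz":0,"claw":40},{"dx":0,"dy":0,"dz":20,"rx":0,"ry":0,"rz":0,"claw":40},{"dx":0,"dy":0,"dz":15,"rx":0,"ry":0,"rz":0,"claw":40},{"dx":0,"dy":0,"dz":8,"rx":0,"ry":0,"rz":0,"claw":40},{"dx":0,"dy":0,"dz":3,"rx":0,"ry":0,"rz":0,"claw":40},{"dx":0,"dy":0,"dz":0,"rx":0,"ry":0,"rz":0,"claw":40},{"dx":0,"dy":0,"dz":0,"rx":0,"ry":0,"rz":0,"claw":40}]'; python3 -m pendant '[{"dx":0,"dy":0,"dz":1,"rx":0,"ry":0,"rz":0,"claw":40},{"dx":0,"dy":0,"dz":1,"rx":0,"ry":0,"rz":0,"claw":40},{"dx":0,"dy":0,"dz":0,"rx":0,"ry":0,"rz":0,"claw":40}]'
```

```text
time: 9.65
tcp_pos: [0.5012, -0.3216, 0.1806]
eef_rot: [0.001, 0.684, 0.729, 0.0]
ft_force: [0.4, -0.5, -1.1]
grip_width: 0.0519
finger_force: 63.1
time: 9.95
tcp_pos: [0.5007, -0.3215, 0.1778]
eef_rot: [0.0, 0.684, 0.729, -0.0]
ft_force: [-0.1, 1.3, -0.7]
grip_width: 0.0518
finger_force: 63.1
```

```bash
python3 -m pendant '[{"dx":0,"dy":0,"dz":1,"rx":0,"ry":0,"rz":0,"claw":40},{"dx":0,"dy":0,"dz":0,"rx":0,"ry":0,"rz":0,"claw":40},{"dx":0,"dy":0,"dz":0,"rx":0,"ry":0,"rz":0,"claw":40}]'
```

```text
time: 10.25
tcp_pos: [0.5007, -0.3214, 0.1767]
eef_rot: [-0.0, 0.684, 0.729, -0.0]
ft_force: [-0.1, 0.3, -0.4]
grip_width: 0.0523
finger_force: 63.1
```

```bash
python3 -m pendant '[{"dx":0,"dy":0,"dz":0.5,"rx":0,"ry":0,"rz":0,"claw":68},{"dx":0,"dy":0,"dz":0,"rx":0,"ry":0,"rz":0,"claw":75},{"dx":0,"dy":0,"dz":0,"rx":0,"ry":0,"rz":0,"claw":85},{"dx":0,"dy":0,"dz":0,"rx":0,"ry":0,"rz":0,"claw":100},{"dx":0,"dy":0,"dz":0,"rx":0,"ry":0,"rz":0,"claw":100},{"dx":0,"dy":0,"dz":0,"rx":0,"ry":0,"rz":0,"claw":100},{"dx":0,"dy":0,"dz":-10,"rx":0,"ry":0,"rz":0,"claw":100},{"dx":0,"dy":0,"dz":-25,"rx":0,"ry":0,"rz":0,"claw":100},{"dx":0,"dy":0,"dz":-40,"rx":0,"ry":0,"rz":0,"claw":100},{"dx":0,"dy":0,"dz":-45,"rx":0,"ry":0,"rz":0,"claw":100}]'
python3 -m pendant '[{"dx":10,"dy":0,"dz":-40,"rx":0,"ry":0,"rz":0,"claw":100},{"dx":40,"dy":4,"dz":-25,"rx":0,"ry":0,"rz":0,"claw":50},{"dx":40,"dy":8,"dz":0,"rx":0,"ry":0,"rz":0,"claw":0},{"dx":40,"dy":8,"dz":0,"rx":0,"ry":0,"rz":0,"claw":0},{"dx":40,"dy":8,"dz":0,"rx":0,"ry":0,"rz":0,"claw":0},{"dx":40,"dy":8,"dz":0,"rx":0,"ry":0,"rz":0,"claw":0}]'
python3 - <<'E'
from h import *
ims=[env.snapshot(n) for n in('scene','top')]
r=[env.mark_of('cap_center',n) for n in('scene','top')];print(r)
if r[0] and r[1]: print(tri(px(r[0][0]['xy']),px(r[1][0]['xy'])))
cv2.imwrite('pics/s3.png',np.vstack([cv2.resize(ims[0][260:400,130:270,::-1],(400,400)),cv2.resize(ims[1][140:280,360:500,::-1],(400,400))]).reshape(2,400,400,3).transpose(1,0,2,3).reshape(400,800,3))
go([.5525,.212,.36])
E
```

```text
time: 11.25
tcp_pos: [0.5001, -0.3212, 0.297]
eef_rot: [-0.001, 0.684, 0.729, -0.0]
ft_force: [0.5, -0.7, -0.1]
grip_width: 0.0854
finger_force: 0.0
time: 11.85
tcp_pos: [0.523, -0.1078, 0.3623]
eef_rot: [0.001, 0.684, 0.729, 0.0]
ft_force: [0.9, 1.0, -1.0]
grip_width: 0.0125
finger_force: 0.0
[[{'xy': [0.3491, 0.82], 'confidence': 0.73}, {'xy': [0.3523, 0.8248], 'confidence': 0.56}], []]
t 12.05 tcp [ 0.5233 -0.1079  0.3621] tooly yaw 0.06789344661428101 tool z [ 0.0011 -0.0008 -1.    ] q [ 0.6664  0.3778 -0.6575  1.6057  0.2415  1.2395  0.0321]
need mm [317.2127  50.8759   1.8991]
```

View pics/s3.png

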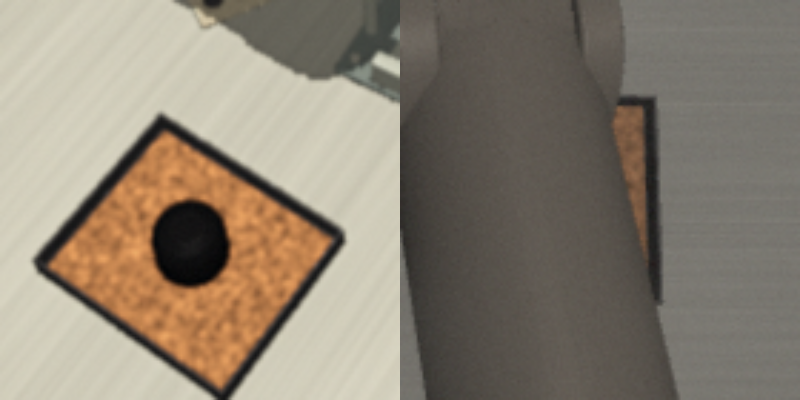

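The cap stands dome up in the middle of the tray (left crop 190,242). On to the button.

```bash
python3 -m pendant '[{"dx":25,"dy":4,"dz":0,"rx":0,"ry":0,"rz":0,"claw":0},{"dx":40,"dy":6,"dz":0,"rx":0,"ry":0,"rz":0,"claw":0},{"dx":40,"dy":6,"dz":0,"rx":0,"ry":0,"rz":0,"claw":0},{"dx":40,"dy":6,"dz":0,"rx":0,"ry":0,"rz":0,"claw":0},{"dx":40,"dy":6,"dz":0,"rx":0,"ry":0,"rz":0,"claw":0},{"dx":40,"dy":6,"dz":0,"rx":0,"ry":0,"rz":0,"claw":0},{"dx":40,"dy":7,"dz":0,"rx":0,"ry":0,"rz":0,"claw":0},{"dx":30,"dy":6,"dz":0,"rx":0,"ry":0,"rz":0,"claw":0},{"dx":22,"dy":4,"dz":15,"rx":0,"ry":0,"rz":0,"claw":0},{"dx":0,"dy":0,"dz":20,"rx":0,"ry":0,"rz":0,"claw":0}]'
python3 -m pendant '[{"dx":0,"dy":0,"dz":25,"rx":0,"ry":0,"rz":0,"claw":0},{"dx":0,"dy":0,"dz":20,"rx":0,"ry":0,"rz":0,"claw":0},{"dx":0,"dy":0,"dz":5,"rx":0,"ry":0,"rz":0,"claw":0},{"dx":0,"dy":0,"dz":0,"rx":0,"ry":0,"rz":0,"claw":0},{"dx":0,"dy":0,"dz":0,"rx":0,"ry":0,"rz":0,"claw":0}]'
python3 - <<'E'
from h import *
ims=[env.snapshot(n) for n in('scene','top')]
go([.5525,.212,.2454])
print(*[proj(n,[.5525,.212,.072]) for n in ('scene','top')])
cv2.imwrite('pics/s4.png',np.hstack([cv2.resize(ims[0][130:210,300:380,::-1],(400,400)),cv2.resize(ims[1][145:225,150:230,::-1],(400,400))]))
E
```

```text
time: 13.05
tcp_pos: [0.5541, 0.2132, 0.3273]
eef_rot: [-0.0, 0.683, 0.731, 0.003]
ft_force: [-0.1, -0.7, -0.6]
grip_width: -0.0001
finger_force: 0.0
time: 13.55
tcp_pos: [0.5546, 0.2095, 0.2773]
eef_rot: [0.001, 0.685, 0.729, 0.001]
ft_force: [-0.5, -0.6, -0.7]
grip_width: -0.0001
finger_force: 0.0
t 13.65 tcp [0.5545 0.2101 0.2777] tooly yaw 0.06336094714266421 tool z [ 0.0027  0.001  -1.    ] q [ 0.0655  0.588  -0.6787  1.5511  0.3939  1.1398 -0.633 ]
need mm [ 2.0227 -1.9151 32.3275]
[343.7883 172.676 ] [186.7054 183.3592]
```

View pics/s4.png

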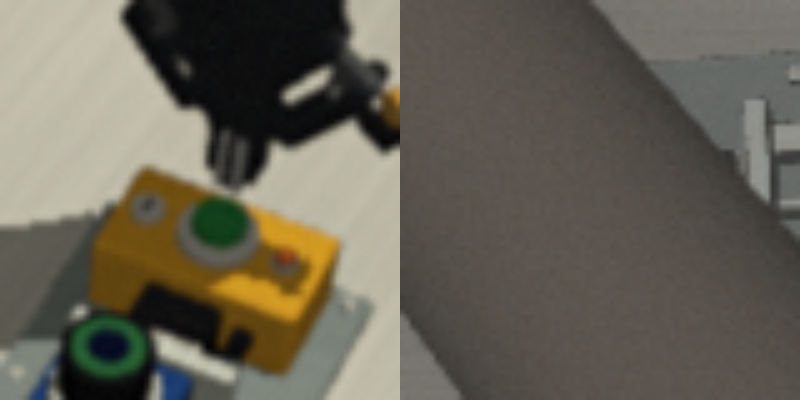

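The tips (left crop 233,185) hang 30 mm over the green button (218,220).

```bash
python3 -m pendant '[{"dx":2,"dy":-2,"dz":15,"rx":0,"ry":0,"rz":0,"claw":0},{"dx":0,"dy":0,"dz":13,"rx":0,"ry":0,"rz":0,"claw":0},{"dx":0,"dy":0,"dz":0,"rx":0,"ry":0,"rz":0,"claw":0},{"dx":0,"dy":0,"dz":0,"rx":0,"ry":0,"rz":0,"claw":0}]'
python3 - <<'E'
from h import *
im=env.snapshot('scene')
go([.5525,.212,.2454])
print(env.read_state()['ft_force'])
cv2.imwrite('pics/s5.png',cv2.resize(im[130:210,300:380,::-1],(480,480)))
E
```

```text
time: 14.05
tcp_pos: [0.5517, 0.2118, 0.2482]
eef_rot: [-0.0, 0.684, 0.729, -0.0]
ft_force: [0.1, -0.7, 0.6]
grip_width: 0.0003
finger_force: 0.0
t 14.1 tcp [0.5519 0.212  0.2486] tooly yaw 0.06395007366296075 tool z [ 0.0006  0.0002 -1.    ] q [ 0.0536  0.6163 -0.6647  1.5855  0.4152  1.0844 -0.6545]
need mm [-0.0029  0.6007  3.1983]
[ 0.2591 -0.5479 -0.4438]
```

View pics/s5.png

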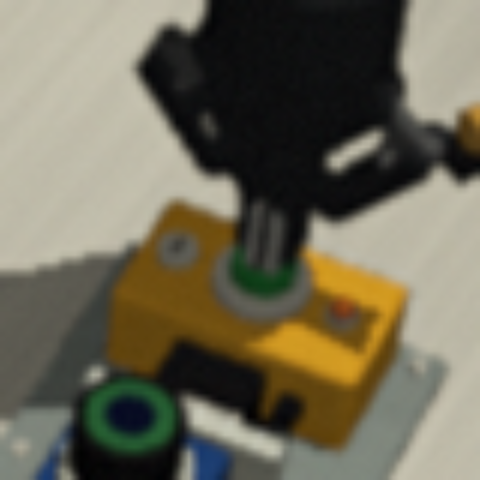

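The tips stand on the button's middle (264,275). Pressing.

```bash
python3 -m pendant '[{"dx":0,"dy":0,"dz":3,"rx":0,"ry":0,"rz":0,"claw":0},{"dx":0,"dy":0,"dz":6,"rx":0,"ry":0,"rz":0,"claw":0},{"dx":0,"dy":0,"dz":0.5,"rx":0,"ry":0,"rz":0,"claw":0},{"dx":0,"dy":0,"dz":0,"rx":0,"ry":0,"rz":0,"claw":0}]'
```

```text
time: 14.5
tcp_pos: [0.5523, 0.2123, 0.2397]
eef_rot: [0.001, 0.684, 0.729, 0.001]
ft_force: [0.3, -0.3, 4.1]
grip_width: 0.0001
finger_force: 2.1
```

```bash
python3 -m pendant '[{"dx":0,"dy":0,"dz":0.7,"rx":0,"ry":0,"rz":0,"claw":0},{"dx":0,"dy":0,"dz":0,"rx":0,"ry":0,"rz":0,"claw":0},{"dx":0,"dy":0,"dz":0,"rx":0,"ry":0,"rz":0,"claw":0}]'
```

```text
time: 14.8
tcp_pos: [0.5523, 0.2123, 0.2396]
eef_rot: [0.001, 0.684, 0.729, 0.001]
ft_force: [-0.7, 0.2, 8.1]
grip_width: -0.0
finger_force: 3.9
```

```bash
Z='x'; python3 -m pendant '[{"dx":0,"dy":0,"dz":0.2,"rx":0,"ry":0,"rz":0,"claw":0},{"dx":0,"dy":0,"dz":0,"rx":0,"ry":0,"rz":0,"claw":0},{"dx":0,"dy":0,"dz":0,"rx":0,"ry":0,"rz":0,"claw":0},{"dx":0,"dy":0,"dz":0,"rx":0,"ry":0,"rz":0,"claw":0},{"dx":0,"dy":0,"dz":0,"rx":0,"ry":0,"rz":0,"claw":0},{"dx":0,"dy":0,"dz":0,"rx":0,"ry":0,"rz":0,"claw":0},{"dx":0,"dy":0,"dz":0,"rx":0,"ry":0,"rz":0,"claw":0},{"dx":0,"dy":0,"dz":0,"rx":0,"ry":0,"rz":0,"claw":0},{"dx":0,"dy":0,"dz":0,"rx":0,"ry":0,"rz":0,"claw":0},{"dx":0,"dy":0,"dz":0,"rx":0,"ry":0,"rz":0,"claw":0}]'
python3 -m pendant '[{"dx":0,"dy":0,"dz":0,"rx":0,"ry":0,"rz":0,"claw":0},{"dx":0,"dy":0,"dz":0,"rx":0,"ry":0,"rz":0,"claw":0},{"dx":0,"dy":0,"dz":0,"rx":0,"ry":0,"rz":0,"claw":0},{"dx":0,"dy":0,"dz":0,"rx":0,"ry":0,"rz":0,"claw":0},{"dx":0,"dy":0,"dz":0,"rx":0,"ry":0,"rz":0,"claw":0},{"dx":0,"dy":0,"dz":0,"rx":0,"ry":0,"rz":0,"claw":0},{"dx":0,"dy":0,"dz":0,"rx":0,"ry":0,"rz":0,"claw":0},{"dx":0,"dy":0,"dz":0,"rx":0,"ry":0,"rz":0,"claw":0},{"dx":0,"dy":0,"dz":0,"rx":0,"ry":0,"rz":0,"claw":0},{"dx":0,"dy":0,"dz":0,"rx":0,"ry":0,"rz":0,"claw":0}]'
python3 - <<'E'
from h import *
env.snapshot('scene');s=env.read_state()
r=env.mark_of('lens_front','scene')
for d in r[:2]:
    X=at_z('scene',px(d['xy']),.116);print(s['time'],d['confidence'],X,'travel',np.dot(X-[.5636,.0746],[.064,-.998]))
E
```

```text
time: 15.8
tcp_pos: [0.5523, 0.2124, 0.2396]
eef_rot: [0.001, 0.684, 0.729, 0.001]
ft_force: [-1.7, -1.4, 8.4]
grip_width: -0.0003
finger_force: 4.3
time: 16.8
tcp_pos: [0.5523, 0.2124, 0.2396]
eef_rot: [0.001, 0.684, 0.729, 0.001]
ft_force: [-1.4, -0.6, 8.8]
grip_width: -0.0001
finger_force: 4.3
16.85 0.61 [0.57013105 0.01797391] travel 0.05693082787308614
```

```bash
python3 -m pendant '[{"dx":0,"dy":0,"dz":0,"rx":0,"ry":0,"rz":0,"claw":0},{"dx":0,"dy":0,"dz":0,"rx":0,"ry":0,"rz":0,"claw":0},{"dx":0,"dy":0,"dz":0,"rx":0,"ry":0,"rz":0,"claw":0},{"dx":0,"dy":0,"dz":0,"rx":0,"ry":0,"rz":0,"claw":0},{"dx":0,"dy":0,"dz":0,"rx":0,"ry":0,"rz":0,"claw":0},{"dx":0,"dy":0,"dz":0,"rx":0,"ry":0,"rz":0,"claw":0},{"dx":0,"dy":0,"dz":0,"rx":0,"ry":0,"rz":0,"claw":0},{"dx":0,"dy":0,"dz":0,"rx":0,"ry":0,"rz":0,"claw":0},{"dx":0,"dy":0,"dz":0,"rx":0,"ry":0,"rz":0,"claw":0},{"dx":0,"dy":0,"dz":0,"rx":0,"ry":0,"rz":0,"claw":0}]'
python3 -m pendant '[{"dx":0,"dy":0,"dz":0,"rx":0,"ry":0,"rz":0,"claw":0},{"dx":0,"dy":0,"dz":0,"rx":0,"ry":0,"rz":0,"claw":0},{"dx":0,"dy":0,"dz":0,"rx":0,"ry":0,"rz":0,"claw":0},{"dx":0,"dy":0,"dz":0,"rx":0,"ry":0,"rz":0,"claw":0},{"dx":0,"dy":0,"dz":0,"rx":0,"ry":0,"rz":0,"claw":0},{"dx":0,"dy":0,"dz":0,"rx":0,"ry":0,"rz":0,"claw":0},{"dx":0,"dy":0,"dz":0,"rx":0,"ry":0,"rz":0,"claw":0},{"dx":0,"dy":0,"dz":0,"rx":0,"ry":0,"rz":0,"claw":0},{"dx":0,"dy":0,"dz":0,"rx":0,"ry":0,"rz":0,"claw":0},{"dx":0,"dy":0,"dz":0,"rx":0,"ry":0,"rz":0,"claw":0}]'
python3 -m pendant '[{"dx":0,"dy":0,"dz":0,"rx":0,"ry":0,"rz":0,"claw":0},{"dx":0,"dy":0,"dz":0,"rx":0,"ry":0,"rz":0,"claw":0},{"dx":0,"dy":0,"dz":0,"rx":0,"ry":0,"rz":0,"claw":0},{"dx":0,"dy":0,"dz":0,"rx":0,"ry":0,"rz":0,"claw":0},{"dx":0,"dy":0,"dz":0,"rx":0,"ry":0,"rz":0,"claw":0},{"dx":0,"dy":0,"dz":0,"rx":0,"ry":0,"rz":0,"claw":0},{"dx":0,"dy":0,"dz":0,"rx":0,"ry":0,"rz":0,"claw":0},{"dx":0,"dy":0,"dz":0,"rx":0,"ry":0,"rz":0,"claw":0}]'
python3 - <<'E'
from h import *
im=env.snapshot('scene');s=env.read_state()
cv2.imwrite('pics/s6.png',cv2.resize(im[170:300,240:370,::-1],(520,520)))
for d in env.mark_of('lens_front','scene')[:2]:
    X=at_z('scene',px(d['xy']),.116);print(s['time'],d['confidence'],X,px(d['xy']),'travel',np.dot(X-[.5636,.0746],[.064,-.998]))
E
```

```text
time: 17.9
tcp_pos: [0.5523, 0.2124, 0.2396]
eef_rot: [0.001, 0.684, 0.729, 0.001]
ft_force: [-1.1, -1.3, 8.1]
grip_width: 0.0005
finger_force: 4.3
time: 18.9
tcp_pos: [0.5523, 0.2124, 0.2396]
eef_rot: [0.001, 0.684, 0.729, 0.001]
ft_force: [-1.0, 0.0, 7.7]
grip_width: 0.0003
finger_force: 4.3
time: 19.7
tcp_pos: [0.5523, 0.2123, 0.2395]
eef_rot: [0.001, 0.684, 0.729, 0.001]
ft_force: [-0.0, -0.7, 8.7]
grip_width: 0.0001
finger_force: 4.3
19.75 0.85 [ 0.57429312 -0.03508811] [300.328 235.788] travel 0.11015309168763344
```

View pics/s6.png

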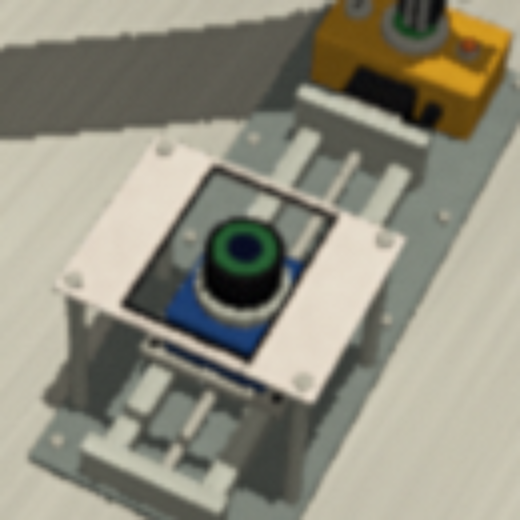

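The lens (crop 245,250) is in the window, about 10 mm short of the middle. I'll hold half a second more and then release.

```bash
python3 -m pendant '[{"dx":0,"dy":0,"dz":0,"rx":0,"ry":0,"rz":0,"claw":0},{"dx":0,"dy":0,"dz":0,"rx":0,"ry":0,"rz":0,"claw":0},{"dx":0,"dy":0,"dz":0,"rx":0,"ry":0,"rz":0,"claw":0},{"dx":0,"dy":0,"dz":0,"rx":0,"ry":0,"rz":0,"claw":0},{"dx":0,"dy":0,"dz":-20,"rx":0,"ry":0,"rz":0,"claw":0},{"dx":0,"dy":0,"dz":-40,"rx":0,"ry":0,"rz":0,"claw":0},{"dx":0,"dy":0,"dz":-40,"rx":0,"ry":0,"rz":0,"claw":0},{"dx":0,"dy":0,"dz":-20,"rx":0,"ry":0,"rz":0,"claw":0},{"dx":0,"dy":0,"dz":0,"rx":0,"ry":0,"rz":0,"claw":0},{"dx":0,"dy":0,"dz":0,"rx":0,"ry":0,"rz":0,"claw":0}]'
python3 -m pendant '[{"dx":0,"dy":0,"dz":0,"rx":0,"ry":0,"rz":0,"claw":0},{"dx":0,"dy":0,"dz":0,"rx":0,"ry":0,"rz":0,"claw":0},{"dx":0,"dy":0,"dz":0,"rx":0,"ry":0,"rz":0,"claw":0}]'
python3 - <<'E'
from h import *
im=env.snapshot('scene')
cv2.imwrite('pics/s7.png',cv2.resize(im[120:400,130:430,::-1],None,fx=2,fy=2))
for d in env.mark_of('lens_front','scene')[:1]:
    X=at_z('scene',px(d['xy']),.116);print(X,'travel',np.dot(X-[.5636,.0746],[.064,-.998]))
for t in('cap_center','window_center'): print(t,[(px(d['xy']),d['confidence']) for d in env.mark_of(t,'scene')])
E
```

```text
time: 20.8
tcp_pos: [0.5515, 0.2117, 0.3571]
eef_rot: [-0.0, 0.684, 0.729, -0.0]
ft_force: [-1.9, -0.5, -0.7]
grip_width: -0.0
finger_force: 0.0
time: 21.1
tcp_pos: [0.5514, 0.2117, 0.3564]
eef_rot: [-0.001, 0.684, 0.729, -0.001]
ft_force: [-0.4, -0.1, 1.0]
grip_width: -0.0002
finger_force: 0.0
[ 0.57017485 -0.03743628] travel 0.11223299826721496
cap_center [(array([193.48 , 340.914]), 0.94)]
window_center [(array([299.096, 234.108]), 0.81), (array([198.688, 348.516]), 0.61)]
```

View pics/s7.png

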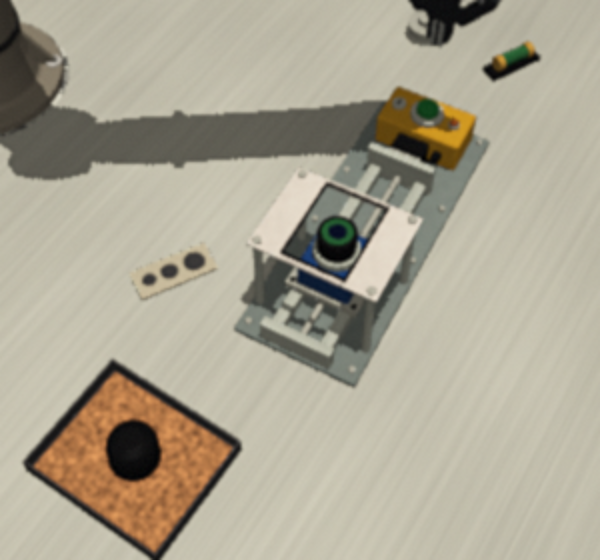

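The lens (338,232) is in the middle of the window, the button (427,108) is up, the cap stands in the tray (133,450), and the arm is clear.

```bash
python3 -c "
from cell import env
print(env.job_done())"
```

```text
the job is handed in; nothing more can be done
None
```

I handed the job in at about 21 s of robot time: the cap stands dome up in the tray, the button is up after one unbroken six-second press, and the camera stopped at about 112 mm travel with the whole lens showing; the gripper never came near the pulley, gauge or fuse holder, and no verdict was returned.

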